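Pin in, last leg held ready for glue

ROBOT

A 6-joint arm with a two-finger parallel gripper is mounted at the origin on the work surface. World frame = base frame: x ahead of the robot, y to its left, z up, the work surface at z = 0. Lengths are in m, angles in rad, forces in N, time in s.
With the tool pointing down it reaches from about 0.3 to 0.875 m from the base axis. Payload 4.2 kg.
Tool frame: the origin (TCP) lies midway between the tips of the shut fingers; the grasp point (between the pads) lies 19 mm behind it; z points along the fingers, y is the direction in which the jaws open and shut (so a half turn about z gives the same grasp; the last joint's range is limited). The gripper opens to 85 mm and grips with 20 to 120 N. Pads are 22 mm wide; open, the fingers measure 114 mm over their backs; the gripper's body (76 mm by 85 mm) begins 54 mm behind the grasp point. The pads swing forward as they close: fully open they stand 13 mm farther back than shut.
Start: joints at [1.139, 0.32, 1.565, -0, 1.257, -0.02], TCP at [0.23, 0.527, 0.231] pointing down, gripper open.
Joint ranges: [-3.11, 3.11], [-0.84, 2.01], [0.21, 2.61], [-1.34, 4.49], [0.05, 2.63], [-2.56, 2.56]. Speed limits (rad/s): [2.57, 2.57, 3.14, 3.14, 3.14, 3.14].

INTERFACE

Orientations are given as a unit quaternion [x, y, z, w].
In Python, from station import env, optics, finish_job gives the robot as it stands.
- The arm moves only by the tool jog_arm, never from a script. Its argument "increments" is text: rows parted by semicolons, each of 4 numbers parted by spaces: the shift along the tool's x, y, z in m, then the turn about the tool's z in degrees. In form: dx dy dz roll; .... A call has 1 to 20 rows; each row is the pose to reach, as a shift and turn from the pose commanded when the call began, along the tool's axes at that moment; what a row does not reach only later rows make up. A row lasts 1/8 s, in which the tool goes at most 62.5 mm and 10.7 degrees, less where a joint would pass 70% of its speed; a pose out of reach is approached as far as the arm can. A call with a gripper value outside its range is refused whole. "jaw" is the closure, from 0 (fully open) to 1 (shut), set as the call begins (left out, the last holds). The fingers move at their own pace and stop on an object; "force" is the grip in N (left out, the last holds). Time passes only in rows, so rows that repeat a pose let the fingers close. It gives the time, the measured TCP pose, the force and the opening at its end, in the units of the state.
- env.state(): the state, without advancing time (a new reading comes with each control period).
- optics.grab_frame(name): name is "side" or "top"; returns (picture, depth): 420x560x3 uint8, blue, green, red; 420x560 float32, m along the optical axis (not along the pixel's ray), 0 where there is no reading.
- optics.camera_info(name): a dict with "K" (3x3 intrinsics, pixels), "dist_coeffs" ([k1, k2, p1, p2, k3] as OpenCV has them; the pictures are not rectified), "rvec" (rotation vector, rad) and "tvec" (3), from world to camera coordinates, as OpenCV has them. Camera axes: x right, y down, z forward; pixel columns grow to the right and rows downward; lengths in m; the calibration is good to about 2 mm. A picture is of the moment at which its call begins. camera_info takes no time and is no camera call.
- finish_job(): hands the job in, once; it reports no verdict.
The state is a dict: "clock": time; "joint_pos": joint angles; "joint_velocities": joint speeds; "tau": joint torques, N m; "tcp_pos": TCP position; "tool_rot": TCP orientation; "ft_force": force on the tool from outside, world axes, zero at the start; "wrist_torque": the same for the moment, N m; "grip_width": finger opening in m.
Only numpy, scipy, OpenCV 4.12 (cv2) and the standard library are available. Lean on these libraries where they do the work, as an engineer would, in place of code of your own. Each camera call takes 0.05 s, during which the arm holds its last target. There are 200 camera calls.

TASK

The low bench lies upside down with three legs on: take the steel pin from the wooden bit block, put it down through the flange hole of the bare corner stub until it stands fully home, and let go of it. Then lift the loose leg over the sash clamp without knocking it on anything and hold it upright, square with the stub and straight above the pin, a finger's width clear of the pin's top, so that I can brush on the glue. Finish while still holding it there in the gripper, touching nothing else, and leave everything else where it is.

Things in the scene. Friction and masses are not known exactly. Their poses are not given: they have to be found in the camera images.
- pin_mid (a point): plain bright steel pin, a straight rod 12 mm thick, 80 mm long, chamfered foot. The point is its centre, 40 mm above its lower end; z runs up along it. Starts upright in one of the three holes of the bit block, 30 mm deep, 50 mm showing, and lifts straight out. Its neighbours are a shorter wooden dowel and a dark tapering punch.
- bit_block: fixed dark wooden block 56 x 150 x 42 mm high. Origin: centre of its underside; x across it, y along its row of three holes (13 mm wide, at y = -45, 0 and +45 mm, x = 0, their floors 12 mm above the bench). A few small drill bits stick up to 14 mm out of its +x side, 20 mm from the row.
- stub_hole (a point): target: mouth of the 13.5 mm hole (chamfered to 16.5 mm) in the 44 mm square steel flange on the bare, 50 x 50 mm corner stub. The point is the hole's centre on the flange's top face, 105 mm above the bench; the hole goes 40 mm straight down to a firm bottom, so the pin at home has its centre here and stands 40 mm out. z up, x and y square to the stub's sides.
- frame: fixed upside-down bench frame of pale wood; origin on the bench under the stub's hole, same axes. From the stub one rail runs along +x (400 mm to the next corner), one along +y (800 mm), 24 mm thick, 85 mm high. The other three corners carry legs, tops 239 mm above the bench. A sash clamp lies over the frame: see the point on it.
- clamp_top (a point): top edge of the sash clamp's steel bar, right above the near rail, 121 mm above the bench and 100 mm to the +y side of the stub's centre. The bar runs parallel to the frame's x over the whole frame; its near jaw, 22 to 46 mm to the -x side of this point, is 40 mm wide in y and tops out 133 mm above the bench. The loose leg stands beyond it.
- leg_mid (a point): loose wooden leg, 50 x 50 mm square and 130 mm tall plus a 4 mm black glide (32 mm round) on its top; 0.2 to 0.3 kg. Stands upright on the bench inside the frame, bored end down, beyond the clamp; a half-height off-cut stands near it. The point is its centre, 65 mm above its lower end; x, y square to its sides, z up. All four sides are alike, any may face any way.
- leg_bore (a point): centre of the leg's lower end, the mouth of the 13.5 mm bore (45 mm deep) that will go over the pin; 65 mm straight below the leg's centre, same axes.
- offcut: bystander: off-cut of leg wood 50 x 50 x 65 mm high standing upright; origin: centre of its underside.
- dowel: bystander: wooden dowel 12 mm thick, 56 mm long, upright in the bit block; origin: its lower end.
- punch: bystander: dark steel punch 12 mm thick, tapering at the top, 98 mm long, upright in the bit block; origin: its lower end.
- glue: bystander: white bottle 60 mm wide, 140 mm tall, standing inside the frame; origin: centre of its underside.
- sanding_block: bystander: cork block 70 x 115 x 33 mm high, lying inside the frame; origin: centre of its underside.
- square: bystander: try square lying flat, wooden stock 22 x 115 x 20 mm, blade 180 mm along its +x; origin: centre of the stock's underside.
Mind the look-alikes: they are no part of the job. Leave any blue or red look-alike of the part that bears leg_mid alone.

How it is judged:
By the outcome, as a careful person would: the job done as asked, in the order asked, and still so for the second after the job is handed in, while the arm keeps its last pose, push and grip.
It also fails if it takes over 67 s, if anything falls off the work surface, if the arm or the gripper's body presses on something with over 40 N, if the wrist force passes 120 N, or if a joint passes its speed limit or range.

## Working session

There is one attempt and no reset: what is moved stays moved. The work goes in short steps, Python scripts to look and compute and a tool call to move; the robot and the scene stay as the last step left them, time stands still between calls to the robot, and variables do not carry over. Pictures are saved under pics/ and viewed, about 8 in all and at most 12, crops included, and the job is handed in when it is done.

Besides the shell and the picture viewer there is one more tool, called as name(argument=value, ...), one argument or row to a line, values as JSON. jog_arm: Moves the arm, as the interface text tells. Its arguments: {"type":"object","properties":{"increments":{"type":"string"},"jaw":{"type":"number"},"force":{"type":"number"}},"required":["increments"]}

```bash
mkdir -p pics; ls; cat > h.py <<'E'
import numpy as np, cv2, pickle
from station import env, optics
def snap(tag):
    out={}
    for n in ("top","side"):
        im,d=optics.grab_frame(n); out[n]=(im,d); cv2.imwrite(f"pics/{tag}_{n}.png",im)
    pickle.dump(out,open(f"{tag}.pkl","wb")); return out
def load(tag): return pickle.load(open(f"{tag}.pkl","rb"))
def cam(n):
    c=optics.camera_info(n); R=cv2.Rodrigues(np.array(c["rvec"],float))[0]
    return np.array(c["K"],float),np.array(c["dist_coeffs"],float),R,np.array(c["tvec"],float).ravel()
def cloud(n,d):
    K,D,R,t=cam(n); v,u=np.mgrid[:d.shape[0],:d.shape[1]]
    p=cv2.undistortPoints(np.stack([u,v],-1).reshape(-1,1,2).astype(float),K,D).reshape(-1,2)
    z=d.reshape(-1,1); P=(np.c_[p,np.ones(len(p))]*z-t)@R
    P[z[:,0]==0]=np.nan
    return P.reshape(d.shape+(3,))
def ray(n,u,v,z):
    K,D,R,t=cam(n); p=cv2.undistortPoints(np.array([[[u,v]]],float),K,D).ravel()
    o=-R.T@t; w=R.T@np.r_[p,1]; return o+w*(z-o[2])/w[2]
def proj(n,P):
    K,D,R,t=cam(n); return cv2.projectPoints(np.atleast_2d(np.array(P,float)),R,t,K,D)[0].reshape(-1,2)
E
python3 - <<'E'
from h import *
snap("a"); print(env.state())
for n in("top","side"):
    K,D,R,t=cam(n);print(n,K[0,0],-R.T@t,R[2])
E
```

```text
pics
{'clock': 0.1, 'joint_pos': array([ 1.13898212e+00,  3.20211713e-01,  1.56551937e+00,  5.21799557e-06,
        1.25741809e+00, -1.99553253e-02]), 'joint_velocities': array([-0.00137178, -0.00267019, -0.0027467 , -0.00207605, -0.00013156,
       -0.00116532]), 'tau': array([ 1.33425612e-03, -4.16403902e+01, -2.34706432e+01, -1.18733277e-05,
        4.90306586e-03,  4.05936873e-05]), 'tcp_pos': array([0.22998033, 0.52655067, 0.2305903 ]), 'tool_rot': array([ 2.04477776e-01,  9.78870897e-01, -7.57932132e-04, -1.76723844e-04]), 'ft_force': array([-0.27591968,  0.96679895, -0.75582821]), 'wrist_torque': array([9.77924640e-03, 9.25549486e-06, 8.21928357e-03]), 'grip_width': 0.08565560945274485}
top 448.7930726626887 [0.3292053  0.0159823  1.42613036] [ 0.15832793 -0.00614841 -0.98736744]
side 382.88149721532073 [-0.13639269 -0.72845548  0.70732077] [ 0.59419558  0.61992039 -0.5124747 ]
```

View pics/a_top.png

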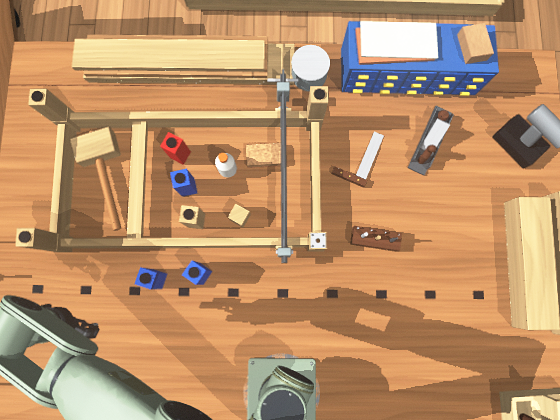

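View pics/a_side.png

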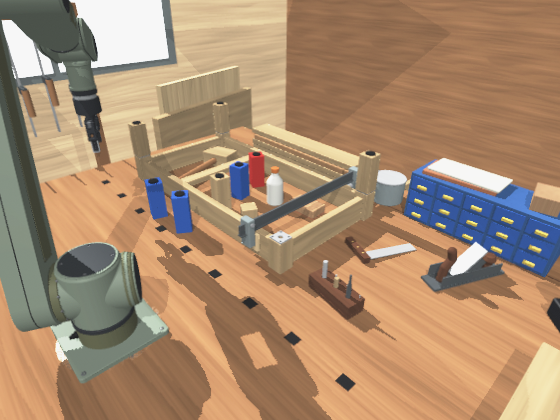

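The top view shows the bare stub at (317,240), the bit block at (375,237), the clamp bar at column 284 and the off-cut at (238,214). The leg candidates are:
- Wooden with a black glide at (189,215). This fits: loose, pale wood, inside the frame, beside the off-cut.
- Blue at (183,181), (149,278) and (196,272), and red at (174,147). These are look-alikes.

The pin candidates in the side view are (325,268), bright; (337,280), wood; and (349,285), dark. I'll confirm in a crop.

```bash
python3 - <<'E'
from h import *
o=load("a"); T,S=o["top"][0],o["side"][0]
def c(im,u,v,w,h,W,H): return cv2.resize(im[v:v+h,u:u+w],(W,H),interpolation=cv2.INTER_CUBIC)
a=c(T,300,220,110,40,792,288); b=c(S,300,250,72,54,396,297); d=c(T,165,195,92,69,396,297)
cv2.imwrite("pics/c1.png",np.vstack([a,np.hstack([b,d])]))
E
```

```text
(no output)
```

View pics/c1.png

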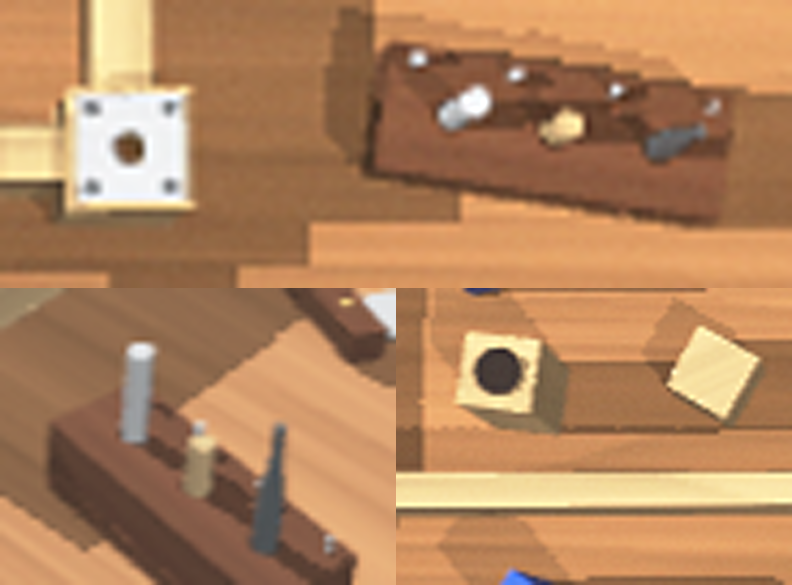

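```bash
python3 - <<'E'
from h import *
o=load("a"); C={n:cloud(n,o[n][1]) for n in o}
def r(u,v,z,n="top"): return ray(n,u,v,z).round(4)
k=7.2
f=lambda x,y:(300+(x+.5)/k-.5,220+(y+.5)/k-.5)
print("pin top",r(*f(476,102),.092),"base",r(*f(451,118),.042))
print("hole",r(*f(129,148),.105), "corn",[r(*f(*q),.105) for q in((77,97),(182,94),(186,199),(79,203))])
s=396/92; print("glide",r(165+(498-396+.5)/s-.5,195+(371-288+.5)/s-.5,.134))
s2=5.5; g=lambda x,y:(300+(x+.5)/s2-.5,250+(y-288+.5)/s2-.5)
print("side pin top",r(*g(141,352),.092,"side"),"base",r(*g(135,437),.042,"side"))
print("side hole",r(280.5,237.5,.105,"side"))
def rect(name,n,c,zr,rad):
    P=C[n].reshape(-1,3); m=(abs(P[:,2]-sum(zr)/2)<(zr[1]-zr[0])/2)&(np.hypot(P[:,0]-c[0],P[:,1]-c[1])<rad)
    q=P[m]; R=cv2.minAreaRect((q[:,:2]*1000).astype(np.float32)); print(name,n,m.sum(),R,"z",np.median(q[:,2]))
leg=ray("top",189,215,.13); off=ray("top",238,214,.065); st=ray("top",317.5,240,.105); bb=ray("top",375,238,.042)
for n in("top","side"):
    rect("leg",n,leg,(.124,.142),.05); rect("off",n,off,(.057,.073),.045); rect("stub",n,st,(.099,.111),.045); rect("block",n,bb,(.036,.048),.1)
    P=C[n].reshape(-1,3)
    m=(abs(P[:,2]-.085)<.006)&(abs(P[:,0]-st[0])<.03)&(P[:,1]>st[1]+.15)&(P[:,1]<st[1]+.7)
    print("rail y",n,m.sum(), np.degrees(np.arctan(np.polyfit(P[m][:,1],P[m][:,0],1)[0])) if m.sum()>9 else 0, P[m].mean(0))
    m=(abs(P[:,1]-st[1])<.03)&(abs(P[:,2]-.085)<.006)&(P[:,0]>st[0]+.06)&(P[:,0]<st[0]+.33)
    print("rail x",n,m.sum(), np.degrees(np.arctan(np.polyfit(P[m][:,0],P[m][:,1],1)[0])) if m.sum()>9 else 0,P[m].mean(0))
    m=(abs(P[:,1]-st[1]-.1)<.03)&(P[:,2]>.112)&(P[:,2]<.145)&(P[:,0]>st[0]-.1)&(P[:,0]<st[0]+.4)
    q=P[m]; print("clamp",n,m.sum(),q.min(0),q.max(0),np.median(q,0))
E
```

```text
pin top [ 0.4789 -0.2447  0.092 ] base [ 0.4774 -0.2435  0.042 ]
hole [ 0.4566 -0.099   0.105 ] corn [array([ 0.4774, -0.0775,  0.105 ]), array([ 0.4792, -0.1208,  0.105 ]), array([ 0.436 , -0.1223,  0.105 ]), array([ 0.4338, -0.0785,  0.105 ])]
glide [0.5254 0.28   0.134 ]
side pin top [ 0.478  -0.2492  0.092 ] base [ 0.4771 -0.2507  0.042 ]
side hole [ 0.4534 -0.1084  0.105 ]
leg top 295 ((525.2528686523438, 281.9554138183594), (51.20987319946289, 50.27452087402344), 83.40925598144531) z 0.13071555128828088
off top 265 ((538.1705322265625, 142.00650024414062), (50.24820327758789, 50.13494873046875), 61.52018356323242) z 0.06490695292905939
stub top 247 ((457.40753173828125, -98.07014465332031), (48.137046813964844, 48.09754943847656), 0.6353906989097595) z 0.10406788005076134
block top 772 ((472.3165588378906, -288.8651123046875), (151.53268432617188, 56.852420806884766), 81.47035217285156) z 0.04149957010953392
rail y top 1433 -1.021458654475642 [0.44816287 0.32889728 0.08478999]
rail x top 640 1.1098365608678105 [ 0.64916861 -0.09512553  0.08461952]
clamp top 467 [ 0.39038868 -0.
[... 210 characters left out ...]
2989791384999116
off side 136 ((537.5565795898438, 136.1131134033203), (57.51847839355469, 46.551605224609375), 61.396331787109375) z 0.06410876457008392
stub side 201 ((455.6868896484375, -103.71540832519531), (49.09853744506836, 51.1070671081543), 2.030238628387451) z 0.10390740206345037
block side 856 ((471.93804931640625, -291.5711669921875), (153.38113403320312, 59.144466400146484), 81.9874267578125) z 0.04115714698198023
rail y side 604 -1.0894906001510025 [0.44870146 0.30168467 0.08408532]
rail x side 430 0.9296028507602505 [ 0.64351495 -0.10113024  0.0839172 ]
clamp side 489 [ 0.39232201 -0.02878222  0.11202568] [0.85593517 0.01535644 0.1348115 ] [ 0.52970069 -0.00217639  0.11942932]
```

```bash
cat >> h.py <<'E'
from scipy.spatial.transform import Rotation as Ro
def inc(p,yaw):
    "tool increments to TCP p, jaw (tool y) at world angle yaw deg (mod 180)"
    s=env.state(); R=Ro.from_quat(s["tool_rot"]).as_matrix(); d=R.T@(np.array(p)-s["tcp_pos"])
    y=np.degrees(np.arctan2(R[1,1],R[0,1])); a=-((yaw-y+90)%180-90)
    print("inc",d.round(4),"roll",round(a,2),"jaw yaw",round(y,2),"j6",s["joint_pos"][5].round(2),"tilt",(R[:2,2]).round(4),"F",s["ft_force"].round(1),"w",round(s["grip_width"],4),"t",s["clock"],"tcp",s["tcp_pos"].round(4))
E
python3 -c "
from h import *
inc((.478,-.246,.165),-8.5)"
```

```text
inc [-0.5365 -0.6086  0.0665] roll 74.9 jaw yaw 66.4 j6 -0.02 tilt [-0.0007 -0.0014] F [-0.3  1.  -0.8] w 0.0857 t 0.1 tcp [0.23   0.5266 0.2306]
```

jog_arm(
  increments="-0.134 -0.152 0 18;-0.268 -0.304 0 37;-0.402 -0.456 0.03 55;-0.5365 -0.6086 0.0665 74.9;-0.5365 -0.6086 0.0665 74.9;-0.5365 -0.6086 0.0665 74.9;-0.5365 -0.6086 0.0665 74.9;-0.5365 -0.6086 0.0665 74.9;-0.5365 -0.6086 0.0665 74.9;-0.5365 -0.6086 0.0665 74.9;-0.5365 -0.6086 0.0665 74.9;-0.5365 -0.6086 0.0665 74.9;-0.5365 -0.6086 0.0665 74.9;-0.5365 -0.6086 0.0665 74.9;-0.5365 -0.6086 0.0665 74.9;-0.5365 -0.6086 0.0665 74.9;-0.5365 -0.6086 0.0665 74.9;-0.5365 -0.6086 0.0665 74.9",
  jaw=0.3,
)

```text
clock: 2.35
tcp_pos: [0.4782, -0.2447, 0.1651]
tool_rot: [0.757, 0.653, 0.0, 0.0]
ft_force: [-0.4, 0.0, 1.0]
grip_width: 0.0599
```

```bash
python3 - <<'E'
from h import *
inc((.478,-.246,.061),-8.5)
o=snap("b")
q=[]
for n in("top","side"):
    p=proj(n,env.state()["tcp_pos"])[0]; print(n,p, "pin top est",proj(n,(.478,-.246,.092)))
    u,v=(p-[40,45]).astype(int); c=cv2.resize(o[n][0][v:v+80,u:u+80],(400,400),interpolation=cv2.INTER_CUBIC)
    cv2.drawMarker(c,tuple(((p-[u,v]+.5)*5-.5).round().astype(int).tolist()),(255,0,255),0,12); q.append(c); print("crop org",u,v)
cv2.imwrite("pics/c2.png",np.hstack(q))
E
```

```text
inc [-1.300e-03 -1.000e-04  1.041e-01] roll 0.07 jaw yaw -8.43 j6 -0.35 tilt [ 0.0005 -0.0001] F [-0.4  0.   1. ] w 0.0599 t 2.35 tcp [ 0.4782 -0.2447  0.1651]
top [370.7667559  231.13775073] pin top est [[366.11073729 234.03373514]]
crop org 330 186
side [326.03124343 237.067962  ] pin top est [[324.27752052 260.66404909]]
crop org 286 192
```

View pics/c2.png

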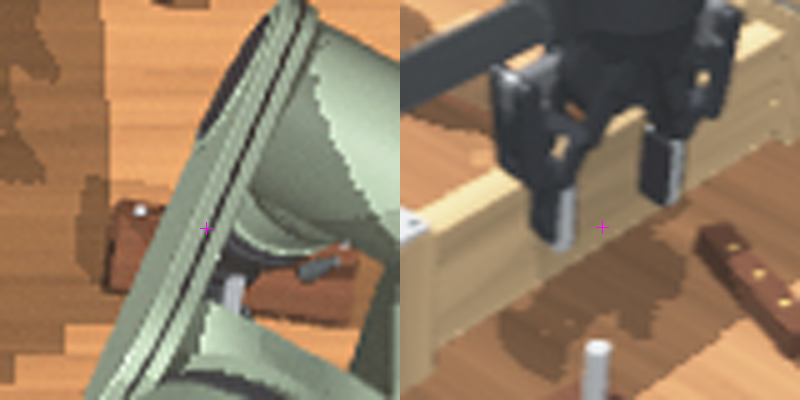

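The top view is blocked by the arm. The side view shows the fingertips at crop (556,247) and (668,203), with the pin below them at crop (597,347). I'll use the side depth to tie that camera to the tool.

```bash
python3 - <<'E'
from h import *
o=load("b"); s=env.state(); R=Ro.from_quat(s["tool_rot"]).as_matrix()
P=cloud("side",o["side"][1]); Q=(P-s["tcp_pos"])@R
m=(abs(Q[...,0])<.03)&(abs(Q[...,1])<.07)&(Q[...,2]<.0)&(Q[...,2]>-.035)
v,u=np.nonzero(m); q=Q[m]
for zz in(-.03,-.02,-.012):
    k=abs(q[:,2]-zz)<.003; a=q[k]
    for sg in(-1,1):
        b=a[a[:,1]*sg>0]; print(zz,sg,len(b)); print(b[np.argsort(b[:,1])][:, :2].round(4).tolist()[:24])
print("tool x in world",R[:,0],"y",R[:,1])
# pin depth in side image
m=(abs(P[...,0]-.478)<.02)&(abs(P[...,1]+.247)<.02)&(P[...,2]>.055)&(P[...,2]<.1)
print("pin side pts",m.sum(),P[m].mean(0), P[m].min(0),P[m].max(0))
g=load("a"); 
for n in("top","side"):
  P=cloud(n,g[n][1]); m=(abs(P[...,0]-.478)<.02)&(abs(P[...,1]+.247)<.02)&(P[...,2]>.055)&(P[...,2]<.1)
  print(n,m.sum(),np.median(P[m],0)); print(P[m][:12].round(4).tolist())
E
```

```text
-0.03 -1 21
[[-0.0059, -0.0451], [-0.0062, -0.045], [-0.0094, -0.0447], [-0.0086, -0.0442], [-0.0008, -0.044], [0.0032, -0.0437], [-0.0044, -0.0436], [-0.0001, -0.0432], [-0.0057, -0.0419], [0.0019, -0.0418], [-0.0086, -0.0413], [-0.0082, -0.0407], [-0.0082, -0.0378], [-0.0079, -0.0374], [-0.0114, -0.0371], [-0.0104, -0.0364], [-0.0116, -0.0344], [-0.0108, -0.0338], [-0.0139, -0.033], [-0.0121, -0.0316], [-0.0104, -0.0304]]
-0.03 1 17
[[0.0055, 0.0278], [-0.0015, 0.028], [-0.0036, 0.0293], [-0.0004, 0.0295], [0.0034, 0.0295], [-0.0109, 0.0295], [0.0078, 0.0297], [-0.014, 0.0298], [-0.0068, 0.0299], [0.0044, 0.0302], [-0.0026, 0.0307], [-0.0062, 0.0308], [0.006, 0.0314], [-0.0115, 0.0358], [-0.0103, 0.0367], [-0.0074, 0.0423], [-0.0063, 0.0438]]
-0.02 -1 18
[[0.0051, -0.0446], [-0.006, -0.0443], [0.0067, -0.0434], [0.0029, -0.0432], [-0.0042, -0.043], [-0.0041, -0.0428], [0.0037, -0.0426], [-0.0074, -0.0425], [-0.0071, -0.0421], [0.0021, -0.0407], [-0.0062, -0.0383], [-0.0127, -0.0376], [-0.0118, -0.037], [-0.0063, -0.0353], [-0.0126, -0.0346], [-0.0123, -0.0341], [-0.0113, -0.0337], 
[... 1316 characters left out ...]
0.08946551]
[[0.4842, -0.2429, 0.0911], [0.4847, -0.2467, 0.0873], [0.4827, -0.2396, 0.0767], [0.4813, -0.2402, 0.0895], [0.4813, -0.2431, 0.0902], [0.4813, -0.2461, 0.0899], [0.4811, -0.2487, 0.0923], [0.4815, -0.2395, 0.0605], [0.4791, -0.2385, 0.082], [0.4783, -0.2401, 0.0894], [0.4774, -0.2416, 0.0977], [0.4784, -0.2461, 0.0897]]
side 64 [ 0.47506245 -0.24975101  0.07552806]
[[0.4774, -0.2421, 0.0922], [0.4788, -0.2443, 0.0927], [0.4808, -0.246, 0.0927], [0.4855, -0.2455, 0.0898], [0.4763, -0.2433, 0.0903], [0.4757, -0.247, 0.0927], [0.4799, -0.2469, 0.0904], [0.4804, -0.2498, 0.0918], [0.4834, -0.2506, 0.0907], [0.4738, -0.2456, 0.0897], [0.474, -0.2486, 0.0914], [0.4763, -0.25, 0.091]]
```

The side camera agrees with the tool: inner pad face at 29.8 mm against 29.95 mm, and pad edge at 11.5 mm against 11 mm. The top camera's y is about 5 mm off. By the side view the pin is at about (0.479, -0.2475), so I'll descend and grip there.

jog_arm(
  increments="-0.0027 0.001 0.03 0;-0.0027 0.001 0.06 0;-0.0027 0.001 0.085 0;-0.0027 0.001 0.1 0;-0.0027 0.001 0.104 0;-0.0027 0.001 0.104 0;-0.0027 0.001 0.104 0",
)

```text
clock: 3.32
tcp_pos: [0.4794, -0.2486, 0.0617]
tool_rot: [0.758, 0.653, 0.0, 0.001]
ft_force: [0.6, -0.7, 0.0]
grip_width: 0.0599
```

jog_arm(
  increments="0 0 0 0;0 0 0 0;0 0 0 0;0 0 0 0;0 0 0 0;0 0 0 0;0 0 0 0",
  jaw=1,
  force=40,
)

```text
clock: 4.2
tcp_pos: [0.479, -0.2484, 0.0611]
tool_rot: [0.758, 0.653, 0.0, 0.0]
ft_force: [-0.6, 0.3, 5.1]
grip_width: 0.011
```

jog_arm(
  increments="0 0 -0.01 0;0 0 -0.025 0;0 0 -0.05 0;0 0 -0.08 0;0 0 -0.11 0;0 0 -0.13 0;0 0 -0.13 0;0 0 -0.13 0",
)

```text
clock: 5.2
tcp_pos: [0.4781, -0.248, 0.1902]
tool_rot: [0.758, 0.653, -0.0, -0.001]
ft_force: [0.4, 0.6, -0.6]
grip_width: 0.0108
```

```bash
python3 -c "
from h import *
inc((.4557,-.1037,.19),1.0)"
```

```text
inc [ 0.1394 -0.0435  0.0003] roll -9.5 jaw yaw -8.5 j6 -0.35 tilt [-0.0014  0.0008] F [ 0.4  0.6 -0.6] w 0.0108 t 5.2 tcp [ 0.4781 -0.248   0.1902]
```

jog_arm(
  increments="0.035 -0.011 0 -2.4;0.07 -0.022 0 -4.8;0.105 -0.033 0.005 -7;0.139 -0.0435 0.015 -9.5;0.139 -0.0435 0.015 -9.5;0.139 -0.0435 0.015 -9.5;0.139 -0.0435 0.015 -9.5",
)

```text
clock: 6.08
tcp_pos: [0.4566, -0.1052, 0.1757]
tool_rot: [0.701, 0.713, -0.0, 0.0]
ft_force: [-0.2, -0.2, -1.7]
grip_width: 0.0106
```

```bash
python3 - <<'E'
from h import *
inc((.4557,-.1037,.19),1.0)
o=snap("d"); im=o["side"][0]; p=proj("side",(.4557,-.1037,.125))[0]; u,v=(p-[40,32]).astype(int); print(u,v)
q=proj("top",(.4557,-.1037,.11))[0]; a,b=(q-[40,40]).astype(int)
cv2.imwrite("pics/c3.png",cv2.resize(im[v:v+60,u:u+80],(800,600),interpolation=cv2.INTER_CUBIC))
# hole / flange from side depth and colour, first picture
g=load("a"); P=cloud("side",g["side"][1]); S=g["side"][0].astype(int)
m=(abs(P[...,2]-.105)<.004)&(np.hypot(P[...,0]-.4557,P[...,1]+.1037)<.05)
w=m&(S.min(-1)>150); print("white flange",w.sum(),cv2.minAreaRect((P[w][:,:2]*1000).astype(np.float32)))
m=(abs(P[...,2]-.105)<.004)&(np.hypot(P[...,0]-.4557,P[...,1]+.1037)<.012)
print([(u_,v_,S[v_,u_].sum()//3) for v_,u_ in zip(*np.nonzero(m))])
E
```

```text
inc [ 0.0015 -0.0009 -0.0143] roll -0.06 jaw yaw 0.94 j6 -0.27 tilt [ 0.0001 -0.0002] F [-0.2 -0.2 -1.7] w 0.0106 t 6.075 tcp [ 0.4566 -0.1052  0.1757]
239 198
white flange 160 ((456.93505859375, -102.20301055908203), (47.113975524902344, 46.559669494628906), 0.5762034058570862)
[(np.int64(277), np.int64(234), np.int64(232)), (np.int64(279), np.int64(234), np.int64(232)), (np.int64(278), np.int64(235), np.int64(218)), (np.int64(279), np.int64(235), np.int64(204)), (np.int64(280), np.int64(235), np.int64(204)), (np.int64(281), np.int64(235), np.int64(213)), (np.int64(282), np.int64(235), np.int64(223)), (np.int64(283), np.int64(235), np.int64(232)), (np.int64(276), np.int64(236), np.int64(233)), (np.int64(277), np.int64(236), np.int64(216)), (np.int64(278), np.int64(236), np.int64(162)), (np.int64(282), np.int64(236), np.int64(193)), (np.int64(283), np.int64(236), np.int64(227)), (np.int64(284), np.int64(236), np.int64(234)), (np.int64(276), np.int64(237), np.int64(233)), (np.int64(277), np.int64(237), np.int64(226)), (np.int64(282), np.int64(237), np.int64(171)), (np.int64(283), np.int64(237), np.int64(219)), (np.int64(284), np.int64(237), np.int64(233)), (np.int64(277), np.int64(238), np.int64(233)), (np.int64(278), np.int64(238), np.int64(229)), (np.int64(279), np.int64(238), np.int64(219)), (np.int64(280), np.int64(238), np.int64(211)), (np.int64(281), np.int64(238), np.int64(211)), (np.int64(282), np.int64(238), np.int64(221)), (np.int64(283), np.int64(238), np.int64(231)), (np.int64(279), np.int64(239), np.int64(233)), (np.int64(280), np.int64(239), np.int64(232)), (np.int64(281), np.int64(239), np.int64(231)), (np.int64(282), np.int64(239), np.int64(232))]
```

View pics/c3.png

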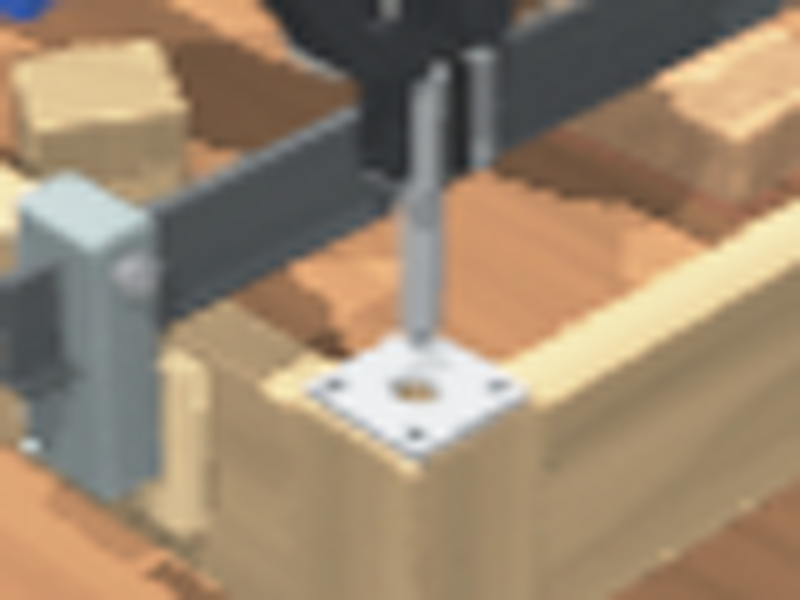

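```bash
python3 - <<'E'
from h import *
import time
f=lambda x,y:(239+(x+.5)/10-.5,198+(y+.5)/10-.5)
for q in((415,388),(417.5,385),(417.5,387.5)): print("hole side",ray("side",*f(*q),.105).round(4))
# darkness centroid of hole in a
for n,c in(("side",(280,236.5)),("top",(318,240.5))):
    S=load("a")[n][0].astype(float).mean(-1); u,v=np.meshgrid(np.arange(-6,7),np.arange(-6,7)); 
    cu,cv=map(round,c); W=S[cv-5:cv+6,cu-5:cu+6]; u,v=np.meshgrid(np.arange(cu-5,cu+6),np.arange(cv-5,cv+6))
    w=np.clip(225-W,0,None)*(np.hypot((u-c[0]),(v-c[1])*(1.6 if n=="side" else 1))<4.6)
    uv=(w*u).sum()/w.sum(),(w*v).sum()/w.sum(); print(n,uv,ray(n,*uv,.105).round(4))
s=env.state(); R=Ro.from_quat(s["tool_rot"]).as_matrix(); print(s["tcp_pos"])
print("foot obs",ray("side",*f(421,336),.1267).round(4))
P=proj("side",[s["tcp_pos"]+[0,0,h] for h in(-.049,-.03,0)]); print("tcp axis crop px",((P-[239,198]+.5)*10-.5).round(1))
# pin axis from cylinder depth points
C=cloud("side",load("d")["side"][1]); m=(np.hypot(C[...,0]-s["tcp_pos"][0],C[...,1]-s["tcp_pos"][1])<.015)&(C[...,2]>.127)&(C[...,2]<.165)
p=C[m]; from scipy.optimize import least_squares
r=least_squares(lambda c:np.hypot(p[:,0]-c[0],p[:,1]-c[1])-.006,[.46,-.1],loss="soft_l1",f_scale=.001); print("pin axis depth",r.x,m.sum())
p=cloud("side",load("a")["side"][1]); m=(np.hypot(p[...,0]-.479,p[...,1]+.2475)<.015)&(p[...,2]>.048)&(p[...,2]<.089); p=p[m]
r=least_squares(lambda c:np.hypot(p[:,0]-c[0],p[:,1]-c[1])-.006,[.479,-.2475],loss="soft_l1",f_scale=.001); print("pin start axis depth",r.x)
E
```

```text
hole side [ 0.4563 -0.1036  0.105 ]
hole side [ 0.4577 -0.1031  0.105 ]
hole side [ 0.4569 -0.1039  0.105 ]
side (np.float64(279.88869565217396), np.float64(236.48782608695652)) [ 0.4555 -0.1038  0.105 ]
top (np.float64(317.50046743533807), np.float64(240.10049859769396)) [ 0.4567 -0.099   0.105 ]
[ 0.45652308 -0.10519438  0.17580966]
foot obs [ 0.4528 -0.1095  0.1267]
tcp axis crop px [[420.2 323.9]
 [420.7 265. ]
 [421.6 169.8]]
pin axis depth [ 0.45620789 -0.10357647] 58
pin start axis depth [ 0.4789249  -0.24720156]
```

The pin axis by depth is (0.4562, -0.1036) and the hole by the side view is (0.4563, -0.1037), so they are aligned to within a millimetre. I'll lower it carefully.

jog_arm(
  increments="0 0 0.006 0;0 0 0.012 0;0 0 0.016 0;0 0 0.019 0;0 0 0.022 0;0 0 0.025 0;0 0 0.028 0;0 0 0.028 0",
)

```text
clock: 7.18
tcp_pos: [0.4566, -0.1043, 0.1476]
tool_rot: [0.701, 0.713, 0.0, 0.0]
ft_force: [0.1, 1.0, -1.7]
grip_width: 0.0109
```

No contact force and the foot is below the flange top, so I'll continue.

jog_arm(
  increments="0 0 0.006 0;0 0 0.012 0;0 0 0.018 0;0 0 0.023 0;0 0 0.026 0;0 0 0.028 0;0 0 0.028 0",
)

```text
clock: 8.05
tcp_pos: [0.4566, -0.1043, 0.1197]
tool_rot: [0.701, 0.713, 0.0, 0.0]
ft_force: [2.9, 2.3, -1.0]
grip_width: 0.0105
```

jog_arm(
  increments="0 0 0.002 0;0 0 0.003 0;0 0 0.004 0;0 0 0.005 0;0 0 0.006 0;0 0 0.006 0",
)

```text
clock: 8.8
tcp_pos: [0.4566, -0.1043, 0.1141]
tool_rot: [0.701, 0.713, 0.0, 0.0]
ft_force: [2.5, 4.5, 2.8]
grip_width: 0.011
```

jog_arm(
  increments="0 0 0.0007 0;0 0 0.0014 0;0 0 0.002 0;0 0 0.002 0;0 0 0.002 0",
)

```text
clock: 9.43
tcp_pos: [0.4569, -0.1045, 0.1139]
tool_rot: [0.701, 0.713, 0.001, 0.001]
ft_force: [-0.3, 4.3, 16.7]
grip_width: 0.011
```

Bottomed firmly at TCP 0.114, which is the home height. I'll relax the push and release.

jog_arm(
  increments="0 0 -0.002 0;0 0 -0.002 0;0 0 -0.002 0;0 0 -0.002 0",
  jaw=0.5,
)

```text
clock: 9.93
tcp_pos: [0.4559, -0.1045, 0.1134]
tool_rot: [0.701, 0.713, -0.0, -0.0]
ft_force: [0.1, 0.1, -0.7]
grip_width: 0.0428
```

jog_arm(
  increments="0 0 -0.01 0;0 0 -0.03 0;0 0 -0.06 0;0 0 -0.1 0;0 0 -0.14 0;0 0 -0.17 0;0 0 -0.17 0",
)

```text
clock: 10.8
tcp_pos: [0.4575, -0.1048, 0.2866]
tool_rot: [0.701, 0.713, 0.002, 0.003]
ft_force: [-0.5, -0.3, -1.0]
grip_width: 0.043
```

```bash
python3 - <<'E'
from h import *
from scipy.optimize import least_squares
o=snap("e"); inc((.525,.2755,.19),83.4)
f=proj("side",(.4565,-.104,.12))[0]; u,v=(f-[40,30]).astype(int); print(u,v)
a=cv2.resize(o["side"][0][v:v+60,u:u+80],(400,300),interpolation=cv2.INTER_CUBIC)
P=cloud("side",o["side"][1]); 
m=(np.hypot(P[...,0]-.4565,P[...,1]+.104)<.015)&(P[...,2]>.11); p=P[m]; print("pin pts",len(p),"top z",np.sort(p[:,2])[-8:].round(4))
k=p[p[:,2]<.142]; r=least_squares(lambda c:np.hypot(k[:,0]-c[0],k[:,1]-c[1])-.006,[.456,-.104],loss="soft_l1",f_scale=.001); print("pin axis",r.x)
# leg: faces from side
P=cloud("side",load("a")["side"][1])
m=(np.hypot(P[...,0]-.526,P[...,1]-.276)<.05)&(P[...,2]>.05)&(P[...,2]<.125); q=P[m]; print(len(q))
def res(c):
    ca,sa=np.cos(c[2]),np.sin(c[2]); d=q[:,:2]-c[:2]; x=d@[ca,sa]; y=d@[-sa,ca]; return np.maximum(abs(x),abs(y))-.025
for a0 in(-.2,-.1,0): 
    r=least_squares(res,[.526,.276,a0],loss="soft_l1",f_scale=.001); print("leg",r.x[:2],np.degrees(r.x[2]),r.cost)
f=proj("side",(.526,.276,.09))[0]; u,v=(f-[32,30]).astype(int); print(u,v)
b=cv2.resize(load("a")["side"][0][v:v+60,u:u+80],(400,300),interpolation=cv2.INTER_CUBIC)
cv2.imwrite("pics/c4.png",np.hstack([a,b]))
E
```

```text
inc [0.3785 0.0758 0.0936] roll -82.39 jaw yaw 1.01 j6 -0.27 tilt [-0.0004  0.0001] F [-0.7 -0.1 -0.3] w 0.0425 t 10.9 tcp [ 0.4559 -0.1043  0.2836]
240 201
pin pts 135 top z [0.3978 0.3984 0.3997 0.3998 0.3999 0.4004 0.4025 0.4026]
pin axis [ 0.45625256 -0.10263815]
378
leg [0.52807212 0.27658501] -6.365505186814617 0.0003123351139647402
leg [0.52807212 0.27658501] -6.3655127889029215 0.00031233511396491857
leg [0.5280903  0.27660136] -6.246490720131694 0.0003123677761006102
187 156
```

View pics/c4.png

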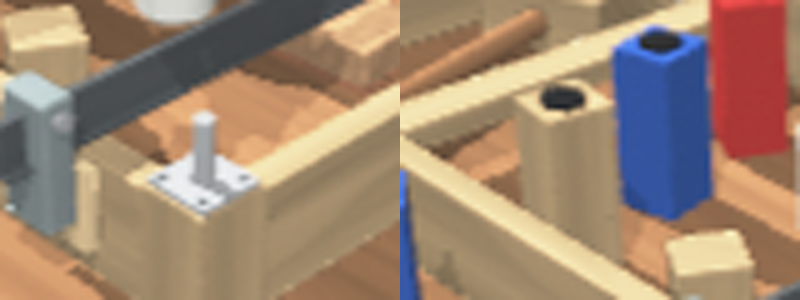

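The left crop shows the pin standing home and upright at crop (205,150). The right crop shows the wooden leg with black glide at crop (562,98), beside the blue one at (660,40). Leg fit: (0.527, 0.2765), yaw -6.4°. Moving over it now.

jog_arm(
  increments="0.06 0.013 0 -10;0.12 0.025 0 -20;0.18 0.037 0 -30;0.24 0.049 0 -40;0.3 0.06 0 -50;0.35 0.07 0.02 -60;0.3795 0.077 0.06 -70;0.3795 0.077 0.09 -80;0.3795 0.077 0.09 -82.2;0.3795 0.077 0.09 -82.2;0.3795 0.077 0.09 -82.2;0.3795 0.077 0.09 -82.2;0.3795 0.077 0.09 -82.2",
  jaw=0,
)

```text
clock: 12.52
tcp_pos: [0.5267, 0.2763, 0.1941]
tool_rot: [0.059, 0.998, 0.0, 0.0]
ft_force: [-0.3, 0.3, -0.3]
grip_width: 0.0858
```

```bash
python3 - <<'E'
from h import *
inc((.526,.2765,.077),83.6)
o=snap("f"); q=[]
for n in("side","top"):
    p=proj(n,(.526,.2765,.15))[0]; u,v=(p-[32,30]).astype(int)
    q.append(cv2.resize(o[n][0][v:v+60,u:u+64],(400,375),interpolation=cv2.INTER_CUBIC))
cv2.imwrite("pics/c5.png",np.hstack(q))
E
```

```text
inc [8.000e-04 1.000e-04 1.171e-01] roll -0.41 jaw yaw 83.19 j6 -0.99 tilt [0.0005 0.0004] F [-0.3  0.3 -0.3] w 0.0858 t 12.525 tcp [0.5267 0.2763 0.1941]
```

View pics/c5.png

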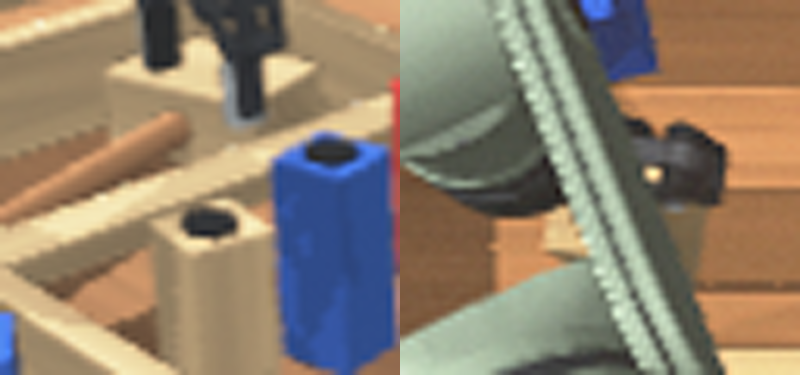

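The fingers at crop (160,60) and (245,120) straddle the leg, whose glide is at (210,222). Descending, then gripping.

jog_arm(
  increments="0 0 0.02 -0.4;0 0 0.04 -0.4;0 0 0.06 -0.4;0 0 0.08 -0.4;0 0 0.1 -0.4;0 0 0.112 -0.4;0 0 0.117 -0.4;0 0 0.117 -0.4",
)

```text
clock: 13.62
tcp_pos: [0.5268, 0.2765, 0.077]
tool_rot: [0.056, 0.998, 0.0, 0.0]
ft_force: [-0.2, 0.2, -0.3]
grip_width: 0.0856
```

jog_arm(
  increments="0 0 0 0;0 0 0 0;0 0 0 0;0 0 0 0;0 0 0 0;0 0 0 0",
  jaw=1,
  force=40,
)

```text
clock: 14.38
tcp_pos: [0.5271, 0.2768, 0.0775]
tool_rot: [0.056, 0.998, 0.001, 0.001]
ft_force: [0.6, 0.9, 5.7]
grip_width: 0.05
```

```bash
python3 -c "
from h import *
inc((.526,.2765,.077),83.6)"
```

```text
inc [ 0.0011 -0.0004  0.0005] roll 0.0 jaw yaw 83.6 j6 -1.0 tilt [0.0014 0.001 ] F [0.6 0.9 5.7] w 0.05 t 14.375 tcp [0.5271 0.2768 0.0775]
```

jog_arm(
  increments="0 0 -0.005 0;0 0 -0.015 0;0 0 -0.035 0;0 0 -0.06 0;0 0 -0.09 0;0 0 -0.12 0;0 0 -0.15 0;0 0 -0.17 0;0 0 -0.185 0;0 0 -0.19 0;0 0 -0.19 0;0 0 -0.19 0",
  force=60,
)

```text
clock: 15.88
tcp_pos: [0.5262, 0.2761, 0.2658]
tool_rot: [0.056, 0.998, -0.0, -0.001]
ft_force: [-0.2, -0.2, -2.0]
grip_width: 0.0495
```

```bash
python3 -c "
from h import *
inc((.4563,-.1038,.265),91)"
```

```text
inc [ 0.0272 -0.3854  0.0012] roll -7.39 jaw yaw 83.61 j6 -1.0 tilt [-0.0019 -0.0009] F [-0.2 -0.2 -2. ] w 0.0495 t 15.875 tcp [0.5262 0.2761 0.2658]
```

jog_arm(
  increments="0.001 -0.015 0 -0.3;0.003 -0.045 0 -0.9;0.006 -0.085 0 -1.6;0.009 -0.125 0 -2.4;0.012 -0.165 0 -3.2;0.015 -0.205 0 -4;0.018 -0.245 0 -4.8;0.021 -0.285 0 -5.5;0.023 -0.325 0 -6.2;0.025 -0.355 0 -6.8;0.0265 -0.375 0 -7.2;0.027 -0.385 0 -7.4;0.027 -0.385 0 -7.4;0.027 -0.385 0 -7.4;0.027 -0.385 0 -7.4",
)

```text
clock: 17.75
tcp_pos: [0.457, -0.1026, 0.2668]
tool_rot: [-0.009, 1.0, 0.0, -0.0]
ft_force: [-0.7, 0.2, -2.0]
grip_width: 0.0496
```

```bash
cat > m.py <<'E'
from h import *
import sys
from scipy.optimize import least_squares
tag=sys.argv[1]; o=snap(tag); s=env.state(); inc((.4563,-.1038,.25),91); x,y,z=s["tcp_pos"]
P=cloud("side",o["side"][1]); zb=z-.078
m=(np.hypot(P[...,0]-x,P[...,1]-y)<.045)&(P[...,2]>zb+.006)&(P[...,2]<z-.006); q=P[m]
def res(c):
    w=q[:,2]-zb; ca,sa=np.cos(c[2]),np.sin(c[2]); d=q[:,:2]-c[:2]-w[:,None]*c[3:]
    return np.maximum(abs(d@[ca,sa]),abs(d@[-sa,ca]))-.025
r=least_squares(res,[x,y,.0175,0,0],loss="soft_l1",f_scale=.001)
print("leg bottom xy",r.x[:2].round(4),"yaw",np.degrees(r.x[2]).round(2),"tilt",r.x[3:].round(3),len(q),"rms",np.sqrt(np.mean(r.fun**2)).round(4))
m=(np.hypot(P[...,0]-.4563,P[...,1]+.104)<.012)&(P[...,2]>.111)&(P[...,2]<.143); k=P[m]
r=least_squares(lambda c:np.hypot(k[:,0]-c[0],k[:,1]-c[1])-.006,[.456,-.104],loss="soft_l1",f_scale=.001); print("pin axis",r.x,len(k),"top",np.sort(k[:,2])[-3:])
f=proj("side",(x,y,.16))[0]; u,v=(f-[40,32]).astype(int); print("org",u,v)
print("proj leg bottom corners/pintop", ((proj("side",[(x,y,zb),(.4563,-.1038,.145)])-[u,v]+.5)*7.5-.5).round(0).tolist())
cv2.imwrite(f"pics/z_{tag}.png",cv2.resize(o["side"][0][v:v+80,u:u+80],(600,600),interpolation=cv2.INTER_CUBIC))
E
python3 m.py g
```

```text
inc [ 0.0008 -0.0011  0.0168] roll 0.06 jaw yaw 91.06 j6 -1.84 tilt [0.     0.0002] F [ 0.7  0.7 -1.4] w 0.0494 t 17.85 tcp [ 0.457  -0.1027  0.2668]
leg bottom xy [ 0.4552 -0.1017] yaw 1.08 tilt [ 0.003 -0.012] 618 rms 0.001
pin axis [ 0.45636235 -0.10254368] 50 top [0.14148822 0.14163795 0.14260466]
org 240 187
proj leg bottom corners/pintop [[305.0, 175.0], [305.0, 282.0]]
```

View pics/z_g.png

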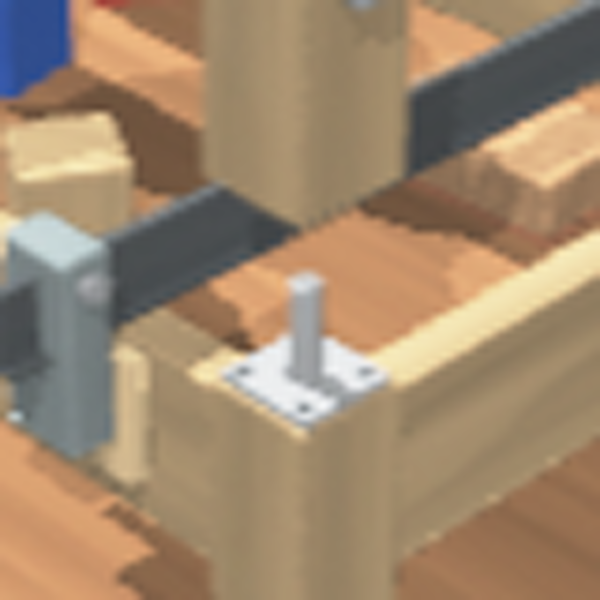

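Leg bottom is at (0.4552, -0.1017), yaw 1.08° (frame 1.0°), and the pin at (0.4564, -0.1025). The leg hangs above the pin with nothing touching. I'll lower it to about 15 mm clearance with a small lateral correction.

jog_arm(
  increments="0 0 0.005 0;-0.0005 -0.0003 0.011 0;-0.001 -0.0007 0.017 0;-0.001 -0.0007 0.022 0;-0.001 -0.0007 0.026 0;-0.001 -0.0007 0.029 0;-0.001 -0.0007 0.029 0;-0.001 -0.0007 0.029 0;-0.001 -0.0007 0.029 0;-0.001 -0.0007 0.029 0",
)

```text
clock: 19.1
tcp_pos: [0.458, -0.1039, 0.2379]
tool_rot: [-0.009, 1.0, 0.0, 0.0]
ft_force: [-0.9, 0.1, -1.4]
grip_width: 0.0498
```

```bash
python3 m.py i; python3 m.py j
```

```text
inc [ 0.0017  0.0002 -0.0121] roll 0.01 jaw yaw 91.01 j6 -1.84 tilt [0.0002 0.    ] F [ 0.4 -0.5 -2.8] w 0.0494 t 19.2 tcp [ 0.458  -0.1039  0.2379]
leg bottom xy [ 0.4563 -0.1032] yaw 1.34 tilt [-0.001 -0.004] 587 rms 0.001
pin axis [ 0.45687451 -0.10207955] 42 top [0.13828501 0.13963075 0.13993388]
org 240 187
proj leg bottom corners/pintop [[309.0, 245.0], [305.0, 282.0]]
inc [ 0.0016  0.0001 -0.0122] roll 0.0 jaw yaw 91.0 j6 -1.84 tilt [0.0002 0.0001] F [-0.1  0.4 -1.7] w 0.0495 t 19.3 tcp [ 0.458  -0.1039  0.2378]
leg bottom xy [ 0.456  -0.1029] yaw 1.1 tilt [ 0.007 -0.009] 594 rms 0.001
pin axis [ 0.45628354 -0.1027256 ] 42 top [0.13947593 0.13978368 0.14015668]
org 240 187
proj leg bottom corners/pintop [[309.0, 245.0], [305.0, 282.0]]
```

View pics/z_i.png

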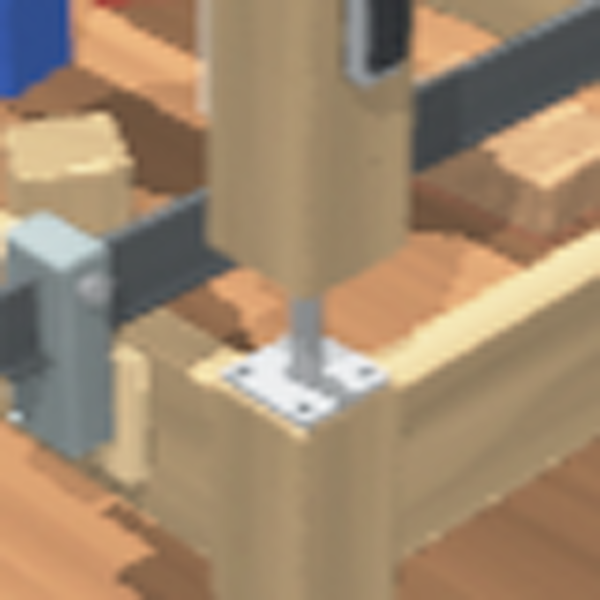

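```bash
python3 - <<'E'
from h import *
a=np.radians(1)
for z in(.155,.16,.165):
    c=[(.4562+.025*(i*np.cos(a)-j*np.sin(a)),-.1031+.025*(i*np.sin(a)+j*np.cos(a)),z) for i,j in((-1,-1),(-1,1),(1,-1))]
    print(z,((proj("side",c)-[240,187]+.5)*7.5-.5).round(0).tolist())
s=env.state(); print(s["joint_velocities"].round(3))
# bystanders moved? compare side clouds before/after
A,B=load("a")["side"][0].astype(int),load("j")["side"][0].astype(int); d=(abs(A-B).max(-1)>60).astype(np.uint8)
n,l,st,c=cv2.connectedComponentsWithStats(d); print([x.tolist() for x in st[1:] if x[4]>12])
E
```

```text
0.155 [[302.0, 313.0], [204.0, 256.0], [403.0, 259.0]]
0.16 [[302.0, 301.0], [204.0, 244.0], [403.0, 247.0]]
0.165 [[302.0, 289.0], [204.0, 232.0], [403.0, 235.0]]
[ 0.001 -0.001  0.001  0.001  0.001  0.001]
[[0, 0, 21, 6, 108], [69, 0, 98, 68, 2917], [170, 0, 140, 205, 9290], [63, 3, 9, 10, 40], [7, 8, 27, 32, 366], [0, 14, 15, 67, 501], [34, 46, 8, 30, 91], [37, 47, 17, 28, 225], [58, 62, 8, 11, 66], [0, 74, 120, 258, 19898], [75, 97, 10, 2, 17], [210, 172, 14, 8, 57], [217, 180, 10, 6, 29], [218, 193, 13, 11, 87], [268, 201, 27, 21, 273], [281, 216, 11, 9, 63], [279, 230, 4, 6, 15], [135, 244, 197, 176, 11409], [123, 252, 3, 14, 24], [127, 252, 15, 52, 527], [323, 260, 5, 6, 21], [113, 267, 11, 19, 95], [322, 270, 5, 8, 33], [80, 285, 12, 6, 19], [73, 291, 52, 40, 1304], [324, 302, 7, 6, 14], [72, 321, 10, 11, 16], [368, 323, 192, 97, 5300], [95, 330, 13, 3, 14], [56, 347, 67, 73, 3032]]
```

```bash
python3 -c "
from station import finish_job
print(finish_job())"
```

```text
the job is handed in; nothing more can be done
None
```

The pin is fully home in the stub hole and released. The gripper now holds the loose leg upright above it, ready for your glue. The job is handed in at about 19 s on the robot's clock.

- **Pin:** it went down without resistance and stopped firmly with 17 N of push at TCP 0.114 m, the height worked out for home. The later picture shows it standing upright, with its axis near (0.456, -0.103).
- **Leg:** I gripped the wooden one with the black glide. I carried it over the clamp with its lower end about 0.19 m up, against the clamp's highest point of 0.133 m. The wrist showed only the leg's own weight at each stop.
- **Final position:** the leg's lower end is at about z = 0.160 m, 15 mm above the pin's top. The depth fits put it within about 1 mm of the pin's axis. Its yaw fits at 1.1 to 1.3°, against 1.0° for the frame.
- **Disagreements:**
  - The top camera read y about 5 mm more than the side camera. The side camera matched the tool to under 1 mm, so I used that.
  - The leg-tilt fit wandered by up to about 0.7° between pictures, while the tool itself read vertical to 0.02°, so I put that down to depth noise.
  - Leg edges in the picture lie about 0.5 to 1 mm further right than the fit; I left that uncorrected.
- **Not checked:** I compared before and after pictures for moved bystanders, but arm and shadow changes made it inconclusive. I saw nothing moved in the views I looked at.

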